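# Click the pickle box lid shut all the way round

## Task

The snap lid of the steel pickle box is only resting on: press down on its rim, all the way round, until each of the four rim sections has clicked fully home. Only press: leave the box standing flat where it is, without lifting it or pushing it along, and do not disturb the other things on the shelf.

Things in the scene. Friction and masses are not known exactly. Their poses are not given: they have to be found in the camera images.
- box: Steel food box with white plastic snap lid, 170 (x, long side) by 130 (y) mm over the rim, full, about 0.9 kg, loose on the marble. Origin: centre of its underside, z up. Steel body 158 by 118 mm. The lid is a fixed flat middle panel (120 by 80 mm, top 84 mm above the marble) framed by four separate rim sections that only move straight down; each starts raised 4 to 8 mm.
- sec_front (a joint): How far the rim section at the short end on the box's -x side has been pressed down, in m: 0 = fully raised, 0.008 = home (clicked shut). It yields to about 7 N anywhere on its top, stops hard at home and stays where it is left.
- sec_front_top (a point): Centre of the flat top of the rim section at the short end on the box's -x side; it moves with the section. The top is 24 mm wide (x) and 78 mm long (y) in the box's axes, 94 mm above the marble when fully raised, 86 mm at home, where no gap is left between its skirt and the steel ledge below.
- sec_back (a joint): How far the rim section at the short end on its +x side has been pressed down, in m: 0 = fully raised, 0.008 = home (clicked shut). It yields to about 7 N anywhere on its top, stops hard at home and stays where it is left.
- sec_back_top (a point): Centre of the flat top of the rim section at the short end on its +x side; it moves with the section. The top is 24 mm wide (x) and 78 mm long (y) in the box's axes, 94 mm above the marble when fully raised, 86 mm at home, where no gap is left between its skirt and the steel ledge below.
- sec_left (a joint): How far the rim section at the long side on its +y side has been pressed down, in m: 0 = fully raised, 0.008 = home (clicked shut). It yields to about 7 N anywhere on its top, stops hard at home and stays where it is left.
- sec_left_top (a point): Centre of the flat top of the rim section at the long side on its +y side; it moves with the section. The top is 170 mm long (x) and 24 mm wide (y) in the box's axes, 94 mm above the marble when fully raised, 86 mm at home, where no gap is left between its skirt and the steel ledge below.
- sec_right (a joint): How far the rim section at the long side on its -y side has been pressed down, in m: 0 = fully raised, 0.008 = home (clicked shut). It yields to about 7 N anywhere on its top, stops hard at home and stays where it is left.
- sec_right_top (a point): Centre of the flat top of the rim section at the long side on its -y side; it moves with the section. The top is 170 mm long (x) and 24 mm wide (y) in the box's axes, 94 mm above the marble when fully raised, 86 mm at home, where no gap is left between its skirt and the steel ledge below.
- spoon: Bystander: pink plastic measuring spoon 115 mm long, 16 mm high, loose beside one long side (-y) of the box. Origin under its bowl.
- pan_lid: Bystander: round aluminium pan lid, 120 mm across, 33 mm high with its knob, loose beside the other long side (+y) of the box. Origin: centre of its underside.
- bowl: Bystander: white ceramic bowl, 112 mm across, 50 mm high, loose beyond the +x end of the box. Origin: centre of its underside.
- bottle: Bystander: green glass bottle with stopper, 72 mm across, 265 mm high, to the left. Origin: centre of its underside.
- pickle_jar: Bystander: white ceramic pickle jar with a brown lid, 104 mm across, 147 mm high, to the right. Origin: centre of its underside.
- tumbler: Bystander: steel tumbler, 72 mm across, 85 mm high, to the right. Origin: centre of its underside.
There are look-alikes about, which are no part of the job. What is shaped like the box but purple or turquoise is not meant.

How it is judged:
By the outcome, as a careful person would: the job done as asked, in the order asked, and still so for the second after the job is handed in, with the robot touching nothing.
It also fails if it takes over 42 s, if anything falls off the work surface, if the arm or the gripper's body presses on something with over 40 N, if the wrist force passes 120 N, or if a joint passes its speed limit or range.

## Robot

A 6-joint arm with a two-finger parallel gripper is mounted at the origin on the work surface. World frame = base frame: x ahead of the robot, y to its left, z up, the work surface at z = 0. Lengths are in m, angles in rad, forces in N, time in s.
With the tool pointing down it reaches from about 0.35 to 0.875 m from the base axis. Payload 15.5 kg.
Tool frame: the origin (TCP) lies midway between the tips of the shut fingers; the grasp point (between the pads) lies 19 mm behind it (manip.grip_depth is the distance from the TCP to the grasp point, in m); y points along the fingers, z is the direction in which the jaws open and shut, and the axes are right-handed (so a half turn about y gives the same grasp; the last joint's range is limited). The gripper opens to 85 mm and grips with 20 to 120 N. Pads are 22 mm wide; open, the fingers measure 114 mm over their backs; the gripper's body (76 mm by 85 mm) begins 54 mm behind the grasp point. The pads swing forward as they close: fully open they stand 13 mm farther back than shut.
Start: joints at [-0.096, 0.494, 1.345, -0, 1.302, -0.096], TCP at [0.625, 0, 0.231] pointing down, gripper open.
Joint ranges: [-2.91, 2.91], [-0.82, 2.16], [0.22, 2.67], [-1.22, 4.37], [0.12, 2.79], [-3.08, 3.08]. Speed limits (rad/s): [1.89, 1.89, 2.57, 3.01, 3.01, 3.01].

## Interface

Orientations are given as a unit quaternion [x, y, z, w].
In Python, from plant import manip gives the robot as it stands.
- The arm moves only by the tool jog_arm, never from a script. Its argument "deltas" is a list of rows, each a list of 6 numbers: the shift along the tool's x, y, z in m, then the turn, a rotation vector about the tool's x, y, z in rad. A call has 1 to 20 rows; each row is the pose to reach, as a shift and turn from the pose commanded when the call began, along the tool's axes at that moment; what a row does not reach only later rows make up. A row lasts 1/8 s, in which the tool goes at most 62.5 mm and 10.7 degrees, less where a joint would pass 70% of its speed; a pose out of reach is approached as far as the arm can. A call with a gripper value outside its range is refused whole. "hand" is the closure, from -1 (fully open) to 1 (shut), so that 0 is half open, set as the call begins (left out, the last holds). The fingers move at their own pace and stop on an object; "force" is the grip in N (left out, the last holds). Time passes only in rows, so rows that repeat a pose let the fingers close. It gives the time, the measured TCP pose, the force and the opening at its end, in the units of the state.
- manip.state(): the state, without advancing time (a new reading comes with each control period).
- manip.get_image(name): name is "scene" or "side" or "wrist"; returns (picture, depth): 420x560x3 uint8, blue, green, red; 420x560 float32, m along the optical axis (not along the pixel's ray), 0 where there is no reading.
- manip.camera_params(name): a dict with "fx", "fy", "cx", "cy" (pixels), "R" (3x3) and "t" (3): a world point X has camera coordinates R X + t. Camera axes: x right, y down, z forward; pixel columns grow to the right and rows downward; lengths in m; the calibration is good to about 2 mm. A picture is of the moment at which its call begins: read the wrist's pose just before it. camera_params takes no time and is no camera call; for the wrist camera it gives the pose at the moment of the call.
- manip.sign_off(): hands the job in, once; it reports no verdict.
The state is a dict: "time_s": time; "qpos": joint angles; "joint_vel": joint speeds; "tau": joint torques, N m; "eef_pos": TCP position; "eef_rot": TCP orientation; "force": force on the tool from outside, world axes, zero at the start; "wrist_torque": the same for the moment, N m; "gripper_width": finger opening in m.
Only numpy, scipy, OpenCV 4.12 (cv2) and the standard library are available. Lean on these libraries where they do the work, as an engineer would, in place of code of your own. Each camera call takes 0.05 s, during which the arm holds its last target. There are 200 camera calls.

## Working session

There is one attempt and no reset: what is moved stays moved. The work goes in short steps, Python scripts to look and compute and a tool call to move; the robot and the scene stay as the last step left them, time stands still between calls to the robot, and variables do not carry over. Pictures are saved under pics/ and viewed, about 8 in all and at most 12, crops included, and the job is handed in when it is done.

Besides the shell and the picture viewer there is one more tool, called after "Emit:" as name(argument=value, ...) on one line, values as JSON. jog_arm: Moves the arm, as the interface text tells. Its arguments: {"type":"object","properties":{"deltas":{"type":"array","items":{"type":"array","items":{"type":"number"}}},"hand":{"type":"number"},"force":{"type":"number"}},"required":["deltas"]}

```bash
mkdir -p pics; python3 - <<'E'
from plant import manip
import cv2,numpy as np
s=manip.state();print(s)
a=[]
for n in("scene","side","wrist"):
    p=manip.camera_params(n);im,d=manip.get_image(n);np.savez(f"pics/{n}0.npz",im=im,d=d,**p)
    cv2.imwrite(f"pics/{n}0.png",im);print(n,p)
E
```

```text
{'time_s': 0.0, 'qpos': array([-9.54848021e-02,  4.94208152e-01,  1.34611987e+00, -1.02573763e-05,
        1.30249756e+00, -9.55121554e-02]), 'joint_vel': array([-0.00046456, -0.00101353, -0.00088037, -0.00136895, -0.00026597,
        0.00022139]), 'tau': array([-2.68344644e-03, -8.82162237e+01, -3.83866239e+01, -4.40739132e-04,
        1.02696815e-02,  1.38197843e-04]), 'eef_pos': array([6.24646154e-01, 4.32579273e-05, 2.30688541e-01]), 'eef_rot': array([-0.50028756,  0.50032638, -0.49965839,  0.49972729]), 'force': array([-0.02507607,  0.23266024, -0.75096973]), 'wrist_torque': array([ 0.0165215 , -0.01222074, -0.0499535 ]), 'gripper_width': 0.08541918599900743}
scene {'fx': 512.6438634720024, 'fy': 512.6438634720024, 'cx': 288.5622372376783, 'cy': 204.45012611900694, 'R': array([[-0.63749848,  0.77043902,  0.00440527],
       [ 0.61508833,  0.5123804 , -0.59927679],
       [-0.4639634 , -0.37932841, -0.80052978]]), 't': array([ 0.36666257, -0.28383775,  2.03556422])}
side {'fx': 485.94314251429023, 'fy': 485.94314251429023, 'cx': 285.60510107074424, 'cy': 215.92604647726867, 'R': array([[ 0.98931944, -0.14475675,  0.01710333],
       [-0.09762383, -0.74514357, -0.65972013],
       [ 0.10824337,  0.65100426, -0.75131673]]), 't': array([-0.53695784,  0.10063023,  1.3181975 ])}
wrist {'fx': 338.6045872856976, 'fy': 338.6045872856976, 'cx': 277.8543292746972, 'cy': 208.9156927693873, 'R': array([[ 9.99999582e-01,  7.96288477e-04, -4.49534666e-04],
       [ 8.90027032e-04, -9.60373052e-01,  2.78716358e-01],
       [-2.09782354e-04, -2.78716642e-01, -9.60373359e-01]]), 't': array([-0.62585635, -0.03619466,  0.37882539])}
```

View pics/scene0.png

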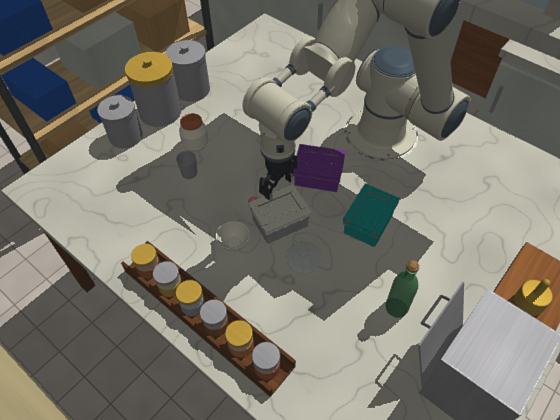

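View pics/wrist0.png

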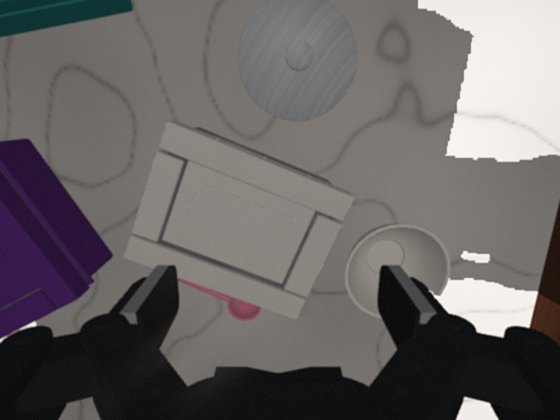

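The wrist view shows the box with corners near (172,122), (354,197), (297,318) and (125,258). The pan lid is above it, the spoon is below at (245,308), and the bowl is to the right at (397,268). Next I'll use depth to get the rim's rectangle and height.

```bash
cat > h.py <<'E'
import numpy as np,cv2
def pts(im,d,p):
    v,u=np.indices(d.shape); c=np.stack([(u-p["cx"])/p["fx"]*d,(v-p["cy"])/p["fy"]*d,d],-1)
    return (c-p["t"])@p["R"]
SEC=dict(front=(-.073,0),back=(.073,0),left=(0,.053),right=(0,-.053))
def sections(P,c,yaw,ok=None):
    L=(P[...,:2]-c)@np.array([[np.cos(yaw),-np.sin(yaw)],[np.sin(yaw),np.cos(yaw)]])
    for n,(x,y) in SEC.items():
        hx,hy=(.009,.036) if y==0 else (.08,.009)
        m=(abs(L[...,0]-x)<hx)&(abs(L[...,1]-y)<hy)&(P[...,2]>.07)&(P[...,2]<.11)
        w=c+np.array([[np.cos(yaw),-np.sin(yaw)],[np.sin(yaw),np.cos(yaw)]])@[x,y]
        print(n,w.round(4),"z med %.4f n %d"%(np.median(P[m][:,2]) if m.any() else 0,m.sum()))
    m=(abs(L[...,0])<.055)&(abs(L[...,1])<.035)&(P[...,2]>.07)&(P[...,2]<.11)
    print("panel z",np.median(P[m][:,2]))
E
python3 - <<'E'
import numpy as np,cv2
from h import *
for n in("wrist","side","scene"):
    f=np.load(f"pics/{n}0.npz");P=pts(f["im"],f["d"],f)
    hsv=cv2.cvtColor(f["im"],cv2.COLOR_BGR2HSV)
    m=((P[...,2]>.078)&(P[...,2]<.102)&(hsv[...,1]<60)&(abs(P[...,0]-.6)<.15)&(abs(P[...,1]-.1)<.15)).astype(np.uint8)
    m=cv2.morphologyEx(m,cv2.MORPH_OPEN,np.ones((3,3)))
    k,lab,st,_=cv2.connectedComponentsWithStats(m)
    i=1+np.argmax(st[1:,4]); q=P[lab==i][:,:2].astype(np.float32)
    (c,wh,a)=cv2.minAreaRect(q*1000); print(n,c,wh,a,st[i])
    if wh[0]<wh[1]: a-=90
    a=(a+90)%180-90
    sections(P,np.array(c)/1000,np.radians(a))
E
```

```text
wrist (590.3018798828125, -23.676734924316406) (123.2274398803711, 170.01734924316406) 67.77496337890625 [  126   120   228   133 18975]
front [0.5227 0.0039] z med 0.0927 n 1786
back [ 0.6579 -0.0513] z med 0.0934 n 1543
left [0.6103 0.0254] z med 0.0899 n 4311
right [ 0.5703 -0.0727] z med 0.0929 n 3845
panel z 0.08450934257423552
side (589.9580688476562, -21.215957641601562) (120.208740234375, 171.00672912597656) 68.78609466552734 [ 269  196   71   31 1503]
front [0.5219 0.0052] z med 0.0925 n 128
back [ 0.658  -0.0476] z med 0.0934 n 135
left [0.6091 0.0282] z med 0.0898 n 214
right [ 0.5708 -0.0706] z med 0.0929 n 267
panel z 0.08457830965332025
scene (592.012451171875, -21.417625427246094) (121.07727813720703, 172.9203643798828) 68.70195007324219 [ 259  187   52   46 1111]
front [0.524  0.0051] z med 0.0926 n 98
back [ 0.66   -0.0479] z med 0.0928 n 105
left [0.6113 0.028 ] z med 0.0870 n 292
right [ 0.5728 -0.0708] z med 0.0917 n 243
panel z 0.08564439204035493
```

My y filter cut off part of the box, so I'm redoing it with a wider one.

```bash
python3 - <<'E'
import numpy as np,cv2
from h import *
for n in("wrist","side","scene"):
    f=np.load(f"pics/{n}0.npz");P=pts(f["im"],f["d"],f)
    hsv=cv2.cvtColor(f["im"],cv2.COLOR_BGR2HSV)
    m=((P[...,2]>.08)&(P[...,2]<.1)&(hsv[...,1]<60)&(abs(P[...,0]-.6)<.15)&(abs(P[...,1]+.02)<.15)).astype(np.uint8)
    m=cv2.morphologyEx(m,cv2.MORPH_OPEN,np.ones((3,3)))
    k,lab,st,_=cv2.connectedComponentsWithStats(m)
    i=1+np.argmax(st[1:,4]); q=P[lab==i][:,:2].astype(np.float32)
    (c,wh,a)=cv2.minAreaRect(q*1000); print(n,c,wh,a,st[i])
    if wh[0]<wh[1]: a-=90
    a=(a+90)%180-90
    sections(P,np.array(c)/1000,np.radians(a))
E
```

```text
wrist (588.77197265625, -27.58777618408203) (131.62579345703125, 170.14353942871094) 67.77496337890625 [  124   120   230   199 26016]
front [0.5212 0.    ] z med 0.0927 n 1725
back [ 0.6563 -0.0552] z med 0.0934 n 1491
left [0.6088 0.0215] z med 0.0901 n 3983
right [ 0.5687 -0.0767] z med 0.0930 n 3451
panel z 0.08451956051820392
side (586.8868408203125, -28.96862030029297) (136.56871032714844, 170.02142333984375) 68.010009765625 [ 268  196   72   49 2378]
front [ 0.5192 -0.0016] z med 0.0926 n 138
back [ 0.6546 -0.0563] z med 0.0936 n 141
left [0.6067 0.0202] z med 0.0894 n 335
right [ 0.567  -0.0781] z med 0.0928 n 376
panel z 0.08451256027513816
scene (588.3319702148438, -28.76844024658203) (135.73094177246094, 171.64117431640625) 67.46499633789062 [ 249  185   62   48 1462]
front [ 0.5209 -0.0008] z med 0.0926 n 98
back [ 0.6558 -0.0567] z med 0.0934 n 96
left [0.6086 0.0202] z med 0.0901 n 245
right [ 0.568  -0.0777] z med 0.0929 n 219
panel z 0.0853930624771494
```

Centre is about (0.5885, -0.028), yaw -22.2°. I'll shut the gripper, turn it to the box's axes and go above sec_left.

Emit:
jog_arm(deltas=[[-0.005,0.03,-0.004,0,0.1,0],[-0.01,0.06,-0.008,0,0.2,0],[-0.015,0.09,-0.012,0,0.3,0],[-0.021,0.11,-0.016,0,0.387,0],[-0.021,0.11,-0.016,0,0.387,0],[-0.021,0.11,-0.016,0,0.387,0],[-0.021,0.11,-0.016,0,0.387,0],[-0.021,0.11,-0.016,0,0.387,0]], hand=1)

```text
time_s: 1.15
eef_pos: [0.6094, 0.0208, 0.122]
eef_rot: [0.394, -0.586, 0.587, -0.395]
force: [0.2, -0.3, 0.4]
gripper_width: -0.0001
```

```bash
python3 - <<'E'
from plant import manip
import cv2,numpy as np
from h import *
s=manip.state();print(s["eef_pos"],s["gripper_width"])
p=manip.camera_params("wrist");im,d=manip.get_image("wrist");cv2.imwrite("pics/w1.png",im)
sections(pts(im,d,p),np.array([.5885,-.028]),np.radians(-22.2))
E
```

```text
[0.60943678 0.02078592 0.12196744] -5.574909882801265e-05
front [ 5.209e-01 -4.000e-04] z med 0.0927 n 1676
back [ 0.6561 -0.0556] z med 0.0933 n 1725
left [0.6085 0.0211] z med 0.0901 n 8398
right [ 0.5685 -0.0771] z med 0.0000 n 0
panel z 0.08433182387047103
```

View pics/w1.png

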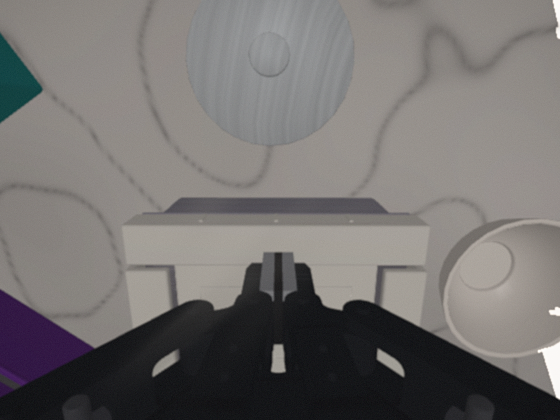

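The view is aligned: the left rim section is at rows 218–265 and the shut fingertips are over it at (279,255). I'll press down to about 86 mm.

Emit:
jog_arm(deltas=[[0,0.015,0,0,0,0],[0,0.028,0,0,0,0],[0,0.031,0,0,0,0],[0,0.033,0,0,0,0],[0,0.0345,0,0,0,0],[0,0.0355,0,0,0,0],[0,0.0355,0,0,0,0]])

```text
time_s: 2.08
eef_pos: [0.6084, 0.021, 0.0859]
eef_rot: [-0.395, 0.587, -0.587, 0.394]
force: [-5.2, 0.3, 13.5]
gripper_width: 0.0001
```

Emit:
jog_arm(deltas=[[0,0.0007,0,0,0,0],[0,0.0012,0,0,0,0],[0,0.0012,0,0,0,0]])

```text
time_s: 2.45
eef_pos: [0.6084, 0.021, 0.0858]
eef_rot: [-0.395, 0.587, -0.587, 0.394]
force: [-11.2, -1.0, 30.7]
gripper_width: -0.0001
```

Hard stop at 30 N, so sec_left is home. I'll lift, cross over and press sec_front.

Emit:
jog_arm(deltas=[[0,-0.02,0,0,0,0],[0,-0.027,0,0,0,0],[0.027,-0.027,-0.037,0,0,0],[0.053,-0.027,-0.073,0,0,0],[0.053,-0.027,-0.073,0,0,0],[0.053,-0.015,-0.073,0,0,0],[0.053,-0.01,-0.073,0,0,0],[0.053,-0.007,-0.073,0,0,0],[0.053,-0.005,-0.073,0,0,0],[0.053,-0.003,-0.073,0,0,0],[0.053,-0.0015,-0.073,0,0,0],[0.053,-0.0007,-0.073,0,0,0],[0.053,-0.0007,-0.073,0,0,0]])

```text
time_s: 4.08
eef_pos: [0.522, -0.0004, 0.0858]
eef_rot: [0.394, -0.587, 0.587, -0.395]
force: [-5.3, -0.0, 22.6]
gripper_width: 0.0
```

sec_front is at its stop (85.8 mm, 22.6 N). sec_right is next.

Emit:
jog_arm(deltas=[[0,-0.02,0,0,0,0],[0,-0.027,0,0,0,0],[0.027,-0.027,0.037,0,0,0],[0.053,-0.027,0.073,0,0,0],[0.053,-0.027,0.073,0,0,0],[0.053,-0.015,0.073,0,0,0],[0.053,-0.01,0.073,0,0,0],[0.053,-0.007,0.073,0,0,0],[0.053,-0.005,0.073,0,0,0],[0.053,-0.003,0.073,0,0,0],[0.053,-0.0015,0.073,0,0,0],[0.053,0,0.073,0,0,0],[0.053,0,0.073,0,0,0]])

```text
time_s: 5.7
eef_pos: [0.5681, -0.0763, 0.0859]
eef_rot: [-0.395, 0.587, -0.586, 0.395]
force: [-8.2, 2.7, 19.1]
gripper_width: -0.0001
```

Emit:
jog_arm(deltas=[[0,-0.02,0,0,0,0],[0,-0.027,0,0,0,0],[-0.027,-0.027,0.037,0,0,0],[-0.053,-0.027,0.073,0,0,0],[-0.053,-0.027,0.073,0,0,0],[-0.053,-0.015,0.073,0,0,0],[-0.053,-0.01,0.073,0,0,0],[-0.053,-0.007,0.073,0,0,0],[-0.053,-0.005,0.073,0,0,0],[-0.053,-0.003,0.073,0,0,0],[-0.053,-0.0015,0.073,0,0,0],[-0.053,0,0.073,0,0,0],[-0.053,0,0.073,0,0,0]])

```text
time_s: 7.32
eef_pos: [0.6553, -0.0557, 0.0859]
eef_rot: [-0.395, 0.587, -0.587, 0.394]
force: [-8.4, 2.0, 15.7]
gripper_width: 0.0002
```

All four stopped at about 85.9 mm. I'll lift clear and look again.

Emit:
jog_arm(deltas=[[0,-0.03,0,0,0,0],[0,-0.08,0,0,0,0],[0,-0.14,0,0,0,0],[0.03,-0.16,-0.04,0,0,0],[0.06,-0.17,-0.073,0,0,0],[0.08,-0.17,-0.073,0,0,0],[0.08,-0.17,-0.073,0,0,0]])

```text
time_s: 8.2
eef_pos: [0.5585, -0.1034, 0.2553]
eef_rot: [0.394, -0.587, 0.587, -0.394]
force: [-0.2, -0.2, 0.8]
gripper_width: -0.0003
```

```bash
python3 - <<'E'
from plant import manip
import cv2,numpy as np
from h import *
for n in("wrist","side","scene"):
    p=manip.camera_params(n);im,d=manip.get_image(n);cv2.imwrite(f"pics/{n}2.png",im)
    P=pts(im,d,p);hsv=cv2.cvtColor(im,cv2.COLOR_BGR2HSV)
    m=((P[...,2]>.08)&(P[...,2]<.1)&(hsv[...,1]<60)&(abs(P[...,0]-.6)<.15)&(abs(P[...,1]+.02)<.15)).astype(np.uint8)
    m=cv2.morphologyEx(m,cv2.MORPH_OPEN,np.ones((3,3)))
    k,lab,st,_=cv2.connectedComponentsWithStats(m);i=1+np.argmax(st[1:,4])
    print(n,cv2.minAreaRect(P[lab==i][:,:2].astype(np.float32)*1000))
    sections(P,np.array([.5885,-.028]),np.radians(-22.2))
E
```

```text
wrist ((588.9459838867188, -27.719528198242188), (78.61754608154297, 170.2461395263672), 67.7640380859375)
front [ 5.209e-01 -4.000e-04] z med 0.0862 n 1780
back [ 0.6561 -0.0556] z med 0.0861 n 1776
left [0.6085 0.0211] z med 0.0863 n 4578
right [ 0.5685 -0.0771] z med 0.0860 n 3310
panel z 0.08478923519838871
side ((586.7092895507812, -29.336761474609375), (134.77882385253906, 169.79953002929688), 67.44938659667969)
front [ 5.209e-01 -4.000e-04] z med 0.0860 n 133
back [ 0.6561 -0.0556] z med 0.0857 n 137
left [0.6085 0.0211] z med 0.0859 n 276
right [ 0.5685 -0.0771] z med 0.0859 n 336
panel z 0.0845217514770766
scene ((589.0928955078125, -29.575035095214844), (138.29388427734375, 172.40090942382812), 67.43165588378906)
front [ 5.209e-01 -4.000e-04] z med 0.0865 n 96
back [ 0.6561 -0.0556] z med 0.0870 n 95
left [0.6085 0.0211] z med 0.0863 n 243
right [ 0.5685 -0.0771] z med 0.0868 n 201
panel z 0.08497998051742009
```

View pics/wrist2.png

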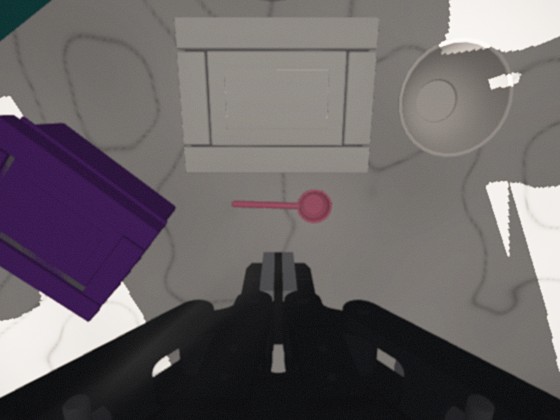

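The lid is now flush: rows 18–172, columns 176–378. The spoon at (315,206) and the bowl look undisturbed. Handing in.

```bash
python3 -c "
from plant import manip
print(manip.sign_off())"
```

```text
the job is handed in; nothing more can be done
None
```

I pressed all four rim sections of the steel box's lid home with the shut fingertips, each at its centre. I then lifted clear and handed in at about 8.4 s.

- **Presses:** every section stopped at a TCP height of 85.8–85.9 mm with 16–31 N of upward reaction. That is well above the 7 N at which a section yields, so each was at its hard stop.
- **Heights afterwards:** the wrist and side cameras put all four tops at 85.7–86.3 mm (home is 86). The scene camera read slightly higher, 86.3–87.0 mm; it also reads the fixed panel up to 1 mm high.
- **Box position:** the wrist camera's fit gave a rectangle only 79 mm wide, because it split the near rim section from the rest. On the side and scene cameras, the box centre and angle agree with the first look to about 1 mm and 0.6°. Sideways force reached about 11 N during the first press, with no shift seen.
- **Other things:** the spoon and bowl looked undisturbed in the last wrist picture. I did not view the pan lid, bottle, jar and tumbler again, but the arm never went down near them.

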